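# Set the polariser ring of a glass strain viewer

## Robot

A 6-joint arm with a two-finger parallel gripper is mounted at the origin on the work surface. World frame = base frame: x ahead of the robot, y to its left, z up, the work surface at z = 0. Lengths are in m, angles in rad, forces in N, time in s.
With the tool pointing down it reaches from about 0.375 to 0.9 m from the base axis. Payload 3.1 kg.
Tool frame: the origin (TCP) lies between the finger pads; the fingertips stand 11 mm ahead of it and the grasp point (between the pads) lies 8 mm behind it; z points along the fingers, y is the line along which they close (so a half turn about z gives the same grasp; the last joint's range is limited). The gripper opens to 87 mm and grips with 3 to 60 N. Pads are 19 mm wide; open, the fingers measure 117 mm over their backs; the gripper's body (75 mm by 190 mm) begins 51 mm behind the grasp point.
Start: joints at [1.022, 0.527, 1.433, -0, 1.181, -0.178], TCP at [0.226, 0.583, 0.234] pointing down, gripper open.
Joint ranges: [-3.08, 3.08], [-0.75, 2.2], [0.22, 2.44], [-1.43, 4.57], [0, 2.65], [-2.85, 2.85]. Speed limits (rad/s): [2.79, 2.79, 3.14, 3.14, 3.14, 3.14].

## Interface

Orientations are given as a unit quaternion [x, y, z, w].
In Python, from rig import robot gives the robot as it stands.
- The arm moves only by the tool move_arm, never from a script. Its argument "moves" is text: rows parted by semicolons, each of 7 numbers parted by spaces: the shift along the tool's x, y, z in units of 100 mm (1.0 is 100 mm), then the turn, a rotation vector about the tool's x, y, z in units of 90 degrees (1.0 is 90 degrees), then the opening, from 0 (shut) to 1 (fully open). A call has 1 to 12 rows; each row is the pose to reach, as a shift and turn from the pose commanded when the call began, along the tool's axes at that moment; what a row does not reach only later rows make up. A row lasts 1/10 s, in which the tool goes at most 50 mm and 8.59 degrees, less where a joint would pass 70% of its speed; a pose out of reach is approached as far as the arm can. A call with a number of a shift or a turn outside -1 to 1 is refused whole. A call with a gripper value outside its range is refused whole. The fingers move at their own pace and stop on an object; "squeeze" is the grip in N (left out, the last holds). Time passes only in rows, so rows that repeat a pose let the fingers close. It gives the time, the measured TCP pose, the force, the opening and the grip force at its end, in the units of the state.
- robot.get_obs(): the state, without advancing time (a new reading comes with each control period).
- robot.camera(name): name is "scene" or "top" or "wrist"; returns a dict with "image" (384x512x3 uint8, red, green, blue), "intrinsics" (3x3 intrinsics, pixels), "extrinsics" (4x4, takes a point from world to camera coordinates). Camera axes: x right, y up, looking along -z (the intrinsics and any distortion apply to the point x, -y, -z); pixel columns grow to the right and rows downward; lengths in m; the calibration is good to about 2 mm. A picture is of the moment at which its call begins. There is no depth.
- robot.hand_in(): hands the job in; it is judged then, once.
The state is a dict: "time": time; "q": joint angles; "joint_velocities": joint speeds; "joint_torque": joint torques, N m; "position": TCP position; "tool_rot": TCP orientation; "ft_force": force on the tool from outside, world axes, zero at the start; "moment": the same for the moment, N m; "grip_width": finger opening in m; "grip_force": force on a finger pad.
Only numpy, scipy, OpenCV 4.12 (cv2) and the standard library are available. Lean on these libraries where they do the work, as an engineer would, in place of code of your own. Each camera call takes 0.05 s, during which the arm holds its last target. There are 200 camera calls.

## Task

On the strain viewer, gently push the lever post around its arc with your fingertips, without pinching it, turning the black ring until the lever points straight at the diamond-shaped clip (not at the plain bar clip on the other side), and leave it there. Then press the white lamp button on the separate grey pod fully down and let it come up again. Leave the glass sample inside the ring and the other things on the table where they are.

Things in the scene. Friction and masses are not known exactly. Their poses are not given: they have to be found in the camera images.
- viewer: The strain viewer: a fixed white light box 300 mm (its x) by 360 mm (its y) and 60 mm tall. Origin: centre of its underside, on the vertical axis of the ring. Its -x side faces the robot at yaw 0. A bare flat rail 4 mm high runs along each side on the deck, 155 mm from the ring axis (its y = +155 and -155 mm); low radial scale lines are printed on the deck.
- analyser: Black ring (150 mm outer, 120 mm inner diameter, 15 mm high) with a dark steel lever. Origin: on the ring axis, at the deck (60 mm above the table); z up; +x points along the lever. The lever arm is a flat bar 14 mm wide, 4 to 12 mm above the deck, with a pointed end 127 mm from the axis. Turns up to 1.6 rad either way from the viewer's -x and starts within 0.35 rad of it. No spring: friction holds it where it is left.
- lever_post (a point): Centre of the top of the lever post, an upright round steel post 14 mm in diameter standing on the lever arm, 100 mm from the ring axis. Its top is 58 mm above the deck, 118 mm above the table. Pushed sideways here, the lever turns at about 1.2 N.
- diamond_clip: The set mark: a fixed dark steel clip on one side rail (left or right varies), a diamond (22 mm square turned 45 degrees, one point towards the ring) 12 mm high with a pin 8 mm thick and 12 mm tall in its middle. Origin: centre of its underside, 4 mm above the deck, 156 to 180 mm from the ring axis, outside the lever's sweep. The lever is set when its line from the axis runs through it.
- bar_clip: The other, unused clip on the opposite rail: a plain dark steel bar 36 by 12 mm, 12 mm high, without a pin. Fixed. Origin: centre of its underside.
- pod: Fixed grey switch pod, 75 by 75 mm and 22 mm tall, on the table to the right of the viewer. Origin: centre of its underside. It carries the lamp button.
- lamp_top (a point): Centre of the top of the round white lamp button (32 mm in diameter) on the pod; pressed straight down.
- lamp (a joint): Travel of the lamp button, 0 up to 0.006 m fully down; a spring brings it back up; fully down takes 5 N.
- sample: Loose piece of dark red glass, 58 by 44 by 5 mm, lying on the lit window inside the ring, on the deck. Origin: centre of its underside. To be left alone.
- jar: Loose small jar, 40 mm in diameter, 55 mm tall, standing on the far left corner of the viewer's deck. Origin: centre of its underside. Left alone.
- weight: Loose brass weight, 44 mm in diameter, 30 mm tall, on the table about 100 mm to the right of the pod. Origin: centre of its underside. Left alone.
- tub: Loose white plastic tub, 100 mm across the rim, 90 mm tall, on the table to the left. Left alone.
- cutter: Loose glass cutter lying on the table beyond the pod, 145 mm long. Left alone.
- knife: Loose green-handled knife lying on the table at the near left, 155 mm long. Left alone.
There are look-alikes about, which are no part of the job. Of the things shaped like the pod, the grey one is meant.

How it is judged:
On the way, in this order (a step that is already met when the one before it is completed fails the run):
1. the lever points at the diamond clip and the ring is at rest (y of diamond_clip in the frame of analyser between -0.008 and 0.008 m and x of diamond_clip in the frame of analyser above 0.1 m and angular speed of analyser below 0.1 rad/s), for 0.2 s.
2. the lamp button is pressed fully down (value of joint lamp above 0.0045 m), for 0.05 s.
At the end, for the whole second after the job is handed in: The line of the lever from the ring axis passes within 8 mm of the centre of the diamond clip (about 2.7 degrees), the ring is at rest, and the lamp button, after being pressed at least 4.5 of its 6 mm with the lever set, is up again (within 1.5 mm) (y of diamond_clip in the frame of analyser between -0.008 and 0.008 m and x of diamond_clip in the frame of analyser above 0.1 m and angular speed of analyser below 0.05 rad/s and value of joint lamp below 0.0015 m); the robot touches nothing.
It fails at once if the lever is pinched or pushed hard (over 18 N from the fingers) (contact force between the fingers and analyser above 18 N).
It fails at once if the glass sample is moved more than 10 mm or lifted (distance of sample from where it was at the start of the episode above 0.01 m).
It fails at once if another loose thing is moved more than 20 mm, lifted or tipped (distance of any of jar, weight, tub, cutter, knife from where it was at the start of the episode above 0.02 m or angle between any of jar, tub, weight's own z axis and vertical above 0.4 rad).
It also fails if it takes over 56 s, if anything falls off the work surface, if the arm or the gripper's body presses on something with over 40 N, if the wrist force passes 120 N, or if a joint passes its speed limit or range.

## Working session

There is one attempt and no reset: what is moved stays moved. The work goes in short steps, Python scripts to look and compute and a tool call to move; the robot and the scene stay as the last step left them, time stands still between calls to the robot, and variables do not carry over. Pictures are saved under pics/ and viewed, at most 11 in all, crops included, and the job is handed in when it is done.

Besides the shell and the picture viewer there is one more tool, called after "Call:" by a JSON object that holds its "fn" and its "kwargs", one argument or row to a line. move_arm: Moves the arm, as the interface text tells. Shifts and turns lie within -1 to 1; 1 stands for 100 mm of shift or 90 degrees of turn. Its arguments: {"type":"object","properties":{"moves":{"type":"string"},"squeeze":{"type":"number"}},"required":["moves"]}

```bash
mkdir -p pics; cat > h.py <<'E'
import numpy as np, cv2
from rig import robot
def cam(n,f=None):
    c=robot.camera(n)
    if f: cv2.imwrite('pics/'+f,cv2.cvtColor(c['image'],cv2.COLOR_RGB2BGR))
    return c
def ray(c,u,v,z):
    K,E=np.array(c['intrinsics']),np.array(c['extrinsics'])
    d=np.linalg.inv(K)@[u,v,1]; d=np.array([d[0],-d[1],-d[2]])
    R,t=E[:3,:3],E[:3,3]; o=-R.T@t; w=R.T@d
    return o+w*(z-o[2])/w[2]
E
python3 - <<'E'
from h import *
import pickle
a=cam('top','top.png');b=cam('scene','scene.png')
pickle.dump((a,b),open('c.pkl','wb'))
i=np.vstack([a['image'],b['image']])
print({k:np.round(v,3) for k,v in robot.get_obs().items()})
print(a.keys())
E
```

```text
{'time': np.float64(0.1), 'q': array([ 1.021,  0.528,  1.434,  0.   ,  1.181, -0.178]), 'joint_velocities': array([-0.   , -0.002, -0.004, -0.001,  0.001,  0.   ]), 'joint_torque': array([ -0.   , -44.099, -17.715,   0.063,   0.053,  -0.   ]), 'position': array([0.226, 0.582, 0.233]), 'tool_rot': array([ 0.184,  0.983, -0.001, -0.   ]), 'ft_force': array([ 0.008, -0.526,  0.125]), 'moment': array([-0.006,  0.001,  0.039]), 'grip_force': np.float64(0.0), 'grip_width': np.float64(0.087)}
dict_keys(['image', 'intrinsics', 'extrinsics'])
```

View pics/top.png

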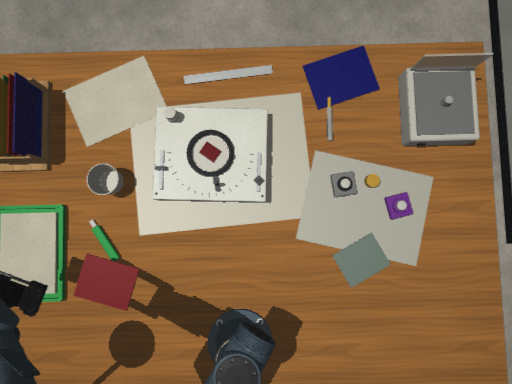

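View pics/scene.png

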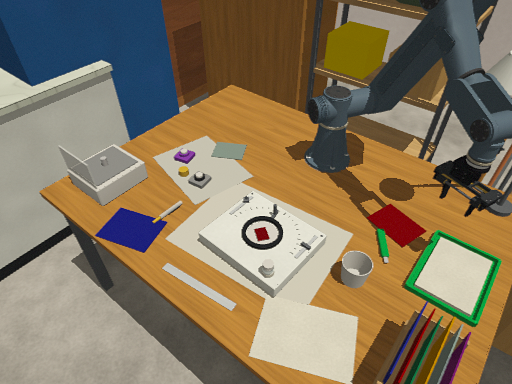

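The top view shows the ring at (211,153), the lever pointing down to about (217,187), the apparent diamond at (259,181), and the bar at about (161,165). The grey pod's button is at (345,183). I'll measure these in a zoomed crop.

```bash
python3 - <<'E'
from h import *
import pickle
a,b=pickle.load(open('c.pkl','rb'))
im=cv2.cvtColor(a['image'],cv2.COLOR_RGB2BGR)
cv2.imwrite('pics/z.png',np.hstack([cv2.resize(im[100:210,148:278],None,fx=4,fy=4,interpolation=cv2.INTER_CUBIC),cv2.resize(im[160:215,325:380],None,fx=4,fy=4,interpolation=cv2.INTER_CUBIC).repeat(2,0)[:440]]))
g=cv2.cvtColor(im,cv2.COLOR_BGR2GRAY)
m=np.zeros_like(g);m[108:202,155:268]=(g[108:202,155:268]<75)*255
n,l,s,ce=cv2.connectedComponentsWithStats(m)
for k in range(1,n):
    if s[k,4]>8: print(s[k],ce[k].round(1),ray(a,*ce[k],.075).round(4))
# ring outer ellipse via hull of upper half
k=1+np.argmax(s[1:,4]); ys,xs=np.where((l==k)); q=ys<172
e=cv2.fitEllipse(cv2.convexHull(np.c_[xs[q],ys[q]].astype(np.float32))); print(e,ray(a,*e[0],.075))
for u,v,z in [(345,183,.03),(259,181,.07),(161,165,.07),(217,187,.1)]: print(ray(a,u,v,z))
print(a['intrinsics'],ray(a,256,192,0), (-a['extrinsics'][:3,:3].T@a['extrinsics'][:3,3]))
# viewer corners
w=cv2.inRange(im,(180,180,180),(255,255,255)); w[:, :150]=0;w[:,272:]=0;w[:104]=0;w[205:]=0
c=max(cv2.findContours(w,0,2)[0],key=cv2.contourArea); r=cv2.minAreaRect(c); print(r,[ray(a,*p,.06).round(4) for p in cv2.boxPoints(r)])
E
```

```text
[187 130  47  46 604] [209.9 152.5] [0.6042 0.0761 0.075 ]
[200 142  21  20 209] [209.9 151.5] [0.6073 0.076  0.075 ]
[215 181   4   5  14] [216.8 183.6] [0.5049 0.0564 0.075 ]
((210.20599365234375, 152.63388061523438), (45.63149642944336, 47.10903549194336), 94.65886688232422) [0.60357974 0.0752402  0.075     ]
[ 0.50022608 -0.35563064  0.03      ]
[ 0.51005769 -0.07644876  0.07      ]
[0.56896738 0.23202787 0.07      ]
[0.49191091 0.05410073 0.1       ]
[[445.78412512   0.         249.17883744]
 [  0.         445.78412512 186.30848999]
 [  0.           0.           1.        ]] [ 0.4807046  -0.06709725  0.        ] [ 0.37266287 -0.04520235  1.46839834]
((208.0, 155.5), (97.0, 116.0), 90.0) [array([0.7597, 0.2678, 0.06  ]), array([ 0.7498, -0.1058,  0.06  ]), array([ 0.4375, -0.0968,  0.06  ]), array([0.447 , 0.2699, 0.06  ])]
```

View pics/z.png

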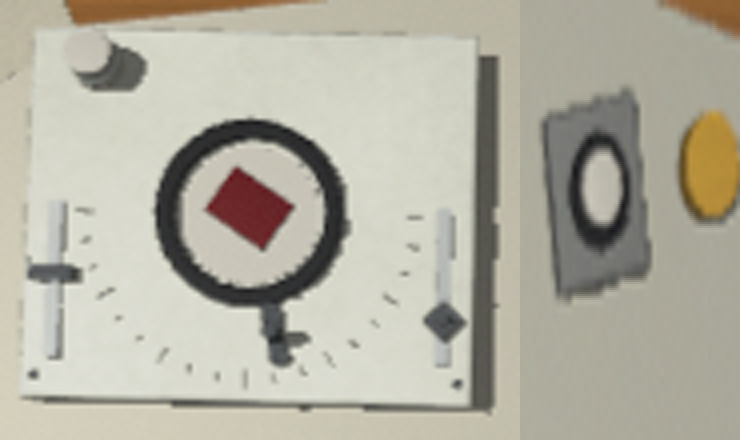

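Call:
{"fn": "move_arm", "kwargs": {
  "moves": "-0.43 -0.35 0 0 0 0 0; -0.86 -0.7 0 0 0 0 0; -0.86 -0.7 0 0 0 0 0",
  "squeeze": 5
}}

```text
time: 0.4
position: [0.2822, 0.4821, 0.2328]
tool_rot: [0.186, 0.983, -0.002, -0.0]
ft_force: [-1.2, 1.0, -0.3]
grip_width: 0.0706
grip_force: 0.0
```

Call:
{"fn": "move_arm", "kwargs": {
  "moves": "-0.43 -0.35 0 0 0 0 0; -0.86 -0.7 0 0 0 0 0; -0.86 -0.7 0 0 0 0 0"
}}

```text
time: 0.7
position: [0.3374, 0.3865, 0.2333]
tool_rot: [0.186, 0.982, -0.001, -0.0]
ft_force: [-1.3, 0.9, -0.3]
grip_width: 0.0469
grip_force: 0.0
```

Call:
{"fn": "move_arm", "kwargs": {
  "moves": "-0.43 -0.35 0 0 0 0 0; -0.86 -0.7 0 0 0 0 0; -0.86 -0.7 0 0 0 0 0"
}}

```text
time: 1.0
position: [0.3929, 0.2909, 0.2335]
tool_rot: [0.186, 0.982, -0.0, 0.0]
ft_force: [0.1, 1.2, -0.3]
grip_width: 0.0231
grip_force: 0.0
```

Call:
{"fn": "move_arm", "kwargs": {
  "moves": "-0.43 -0.35 0 0 0 0 0; -0.86 -0.7 0 0 0 0 0; -0.86 -0.7 0 0 0 0 0"
}}

```text
time: 1.3
position: [0.4484, 0.1947, 0.2337]
tool_rot: [0.186, 0.982, 0.0, 0.001]
ft_force: [0.5, 0.5, 0.6]
grip_width: 0.0029
grip_force: 0.0
```

Call:
{"fn": "move_arm", "kwargs": {
  "moves": "-0.43 -0.35 0 0 0 -0.09 0; -0.86 -0.7 0 0 0 -0.18 0; -0.86 -0.7 0 0 0 -0.27 0; -0.86 -0.7 0 0 0 -0.35 0; -0.86 -0.7 0 0 0 -0.35 0; -0.86 -0.7 0 0 0 -0.35 0; -0.86 -0.7 0 0 0 -0.35 0"
}}

```text
time: 2.0
position: [0.4999, 0.1017, 0.2335]
tool_rot: [-0.089, 0.996, 0.0, -0.0]
ft_force: [-0.6, -0.5, 0.6]
grip_width: 0.0004
grip_force: 0.0
```

```bash
python3 - <<'E'
from h import *
import pickle
c=cam('wrist','w1.png'); pickle.dump(c,open('w1.pkl','wb'))
o=robot.get_obs(); print(o['time'],o['position'],o['tool_rot'],o['grip_width'],o['q'])
E
```

```text
2.05 [0.49996118 0.10155406 0.23354116] [-8.93499502e-02  9.96000278e-01  1.47295548e-04 -1.07916672e-04] 0.000535499807598927 [-1.90902366e-02  3.73809294e-01  1.71679383e+00  3.10438325e-04
  1.05123603e+00 -1.76897926e+00]
```

View pics/w1.png

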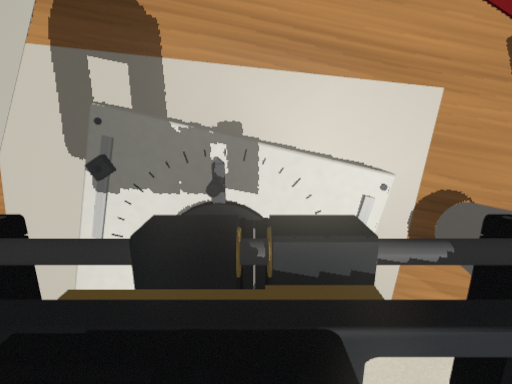

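The wrist view confirms the diamond clip at (101,167), and shows the post top at about (215,188) and the lever tip at about (219,160).

```bash
cat > arc.py <<'E'
from h import *
A=np.array([.604,.076])
def plan(a_list,off,z,r=.1,o=None):
    """tool-frame rows placing TCP tangentially `off` behind post (radius r) at lever angles a (deg), finger line tangential"""
    o=o or robot.get_obs(); q=o['tool_rot']; p=o['position']
    th=np.arctan2(2*q[1]**2-1,2*q[0]*q[1]) # heading of tool y
    X=np.array([np.sin(th),-np.cos(th)])*1; Y=np.array([np.cos(th),np.sin(th)])
    X=np.array([2*q[0]**2-1,2*q[0]*q[1]])
    for a in np.radians(a_list):
        u=np.array([np.cos(a),np.sin(a)]); t=np.array([np.sin(a),-np.cos(a)])
        P=A-r*u-off*t; d=P-p[:2]
        h=np.arctan2(-t[1],-t[0]); dh=(h-th+np.pi)%(2*np.pi)-np.pi
        print(np.degrees(a).round(1),P.round(3),'row %.2f %.2f %.2f 0 0 %.2f 0'%(d@X*10,d@Y*10,(p[2]-z)*10,-np.degrees(dh)/90))
E
python3 - <<'E'
from arc import *
import pickle
c=pickle.load(open('w1.pkl','rb'))
post=ray(c,215,188,.118);tip=ray(c,219,160,.07);D=ray(c,101,167,.086)
for n,x in zip('post tip diamond'.split(),(post,tip,D)):
    v=A-x[:2]; print(n,x.round(4),np.degrees(np.arctan2(v[1],v[0])),np.hypot(*v))
plan([8],.04,.1)
E
```

```text
post [0.5015 0.0637 0.118 ] 6.8493504609805465 0.10319256365485058
tip [0.481  0.0588 0.07  ] 7.9732487182672385 0.12424191085213308
diamond [ 0.5085 -0.063   0.086 ] 55.501580415724376 0.1686287144406752
8.0 [0.499 0.102] row 0.01 0.00 1.34 0 0 0.03 0
```

```bash
python3 - <<'E'
from arc import *
import pickle
a,_=pickle.load(open('c.pkl','rb'));w=pickle.load(open('w1.pkl','rb'))
C=np.array([ray(a,u,v,.06)[:2] for u,v in [(153.5,199.3),(265.5,201.3),(267.3,109.5),(157,107.3)]])
print('top corners',C.round(4),C.mean(0))
print('wrist corners',ray(w,92,103,.06),ray(w,392,175,.06))
for z in(.07,.076,.088): print(z,ray(w,101,167,z),ray(a,259,180.5,z))
for c in (a,w): print('cam',(-c['extrinsics'][:3,:3].T@c['extrinsics'][:3,3]))
g=cv2.cvtColor(w['image'],cv2.COLOR_RGB2GRAY)
im=cv2.cvtColor(w['image'],cv2.COLOR_RGB2BGR)[90:220,80:280]
cv2.imwrite('pics/w1z.png',cv2.resize(np.clip(im*2.0,0,255).astype(np.uint8),None,fx=4,fy=4,interpolation=cv2.INTER_CUBIC))
E
```

```text
top corners [[ 0.4616  0.2587]
 [ 0.446  -0.0954]
 [ 0.7415 -0.1098]
 [ 0.7581  0.2453]] [0.60181593 0.07468845]
wrist corners [ 0.445105   -0.08931173  0.06      ] [0.46378481 0.26011149 0.06      ]
0.07 [ 0.51247486 -0.07113998  0.07      ] [ 0.51164071 -0.07649265  0.07      ]
0.076 [ 0.51098109 -0.06807773  0.076     ] [ 0.51104441 -0.0763584   0.076     ]
0.088 [ 0.50799356 -0.06195322  0.088     ] [ 0.50985181 -0.07608989  0.088     ]
cam [ 0.37266287 -0.04520235  1.46839834]
cam [0.43398543 0.08976481 0.38526754]
```

View pics/w1z.png

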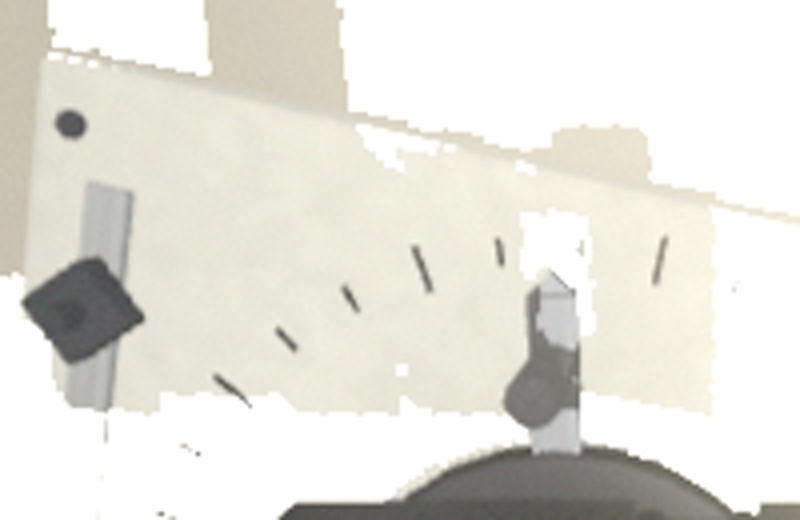

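Call:
{"fn": "move_arm", "kwargs": {
  "moves": "0 0 0.4 0 0 0 0; 0 0 0.8 0 0 0.03 0; 0 0 1 0 0 0.03 0; 0 0 1 0 0 0.03 0"
}}

```text
time: 2.45
position: [0.4979, 0.1011, 0.131]
tool_rot: [-0.066, 0.998, 0.0, -0.003]
ft_force: [0.2, 0.3, -0.1]
grip_width: 0.0007
grip_force: 0.0
```

Call:
{"fn": "move_arm", "kwargs": {
  "moves": "0 0 0.2 0 0 0 0; 0 0 0.32 0 0 0 0; 0 0 0.32 0 0 0 0; 0 0 0.32 0 0 0 0"
}}

```text
time: 2.85
position: [0.5008, 0.1006, 0.1022]
tool_rot: [-0.066, 0.998, -0.0, 0.0]
ft_force: [-0.7, -0.7, -0.5]
grip_width: 0.0004
grip_force: 0.0
```

```bash
python3 - <<'E'
from arc import *
o=robot.get_obs(); print(o['time'],o['position'],o['ft_force'])
plan([0,4,8,12,16,20,24,28,32,36,40,44,48,52],.022,.102,o=o)
E
```

```text
2.85 [0.50075082 0.1006491  0.10220177] [-0.69442728 -0.74697457 -0.50998975]
0.0 [0.504 0.098] row -0.03 -0.03 0.00 0 0 0.08 0
4.0 [0.503 0.091] row -0.01 -0.10 0.00 0 0 0.04 0
8.0 [0.502 0.084] row 0.01 -0.17 0.00 0 0 -0.00 0
12.0 [0.502 0.077] row 0.02 -0.24 0.00 0 0 -0.05 0
16.0 [0.502 0.07 ] row 0.03 -0.31 0.00 0 0 -0.09 0
20.0 [0.503 0.062] row 0.03 -0.38 0.00 0 0 -0.14 0
24.0 [0.504 0.055] row 0.03 -0.45 0.00 0 0 -0.18 0
28.0 [0.505 0.048] row 0.02 -0.52 0.00 0 0 -0.23 0
32.0 [0.508 0.042] row 0.01 -0.59 0.00 0 0 -0.27 0
36.0 [0.51  0.035] row -0.01 -0.66 0.00 0 0 -0.32 0
40.0 [0.513 0.029] row -0.03 -0.73 0.00 0 0 -0.36 0
44.0 [0.517 0.022] row -0.06 -0.80 0.00 0 0 -0.40 0
48.0 [0.521 0.016] row -0.09 -0.86 0.00 0 0 -0.45 0
52.0 [0.525 0.011] row -0.12 -0.92 0.00 0 0 -0.49 0
```

Call:
{"fn": "move_arm", "kwargs": {
  "moves": "-0.02 -0.03 0 0 0 0.03 0; -0.01 -0.06 0 0 0 0.03 0; -0.01 -0.1 0 0 0 0.02 0; 0 -0.13 0 0 0 0.01 0; 0 -0.16 0 0 0 0 0; 0.01 -0.19 0 0 0 -0.01 0; 0.02 -0.22 0 0 0 -0.03 0; 0.02 -0.25 0 0 0 -0.05 0; 0.02 -0.28 0 0 0 -0.07 0; 0.03 -0.31 0 0 0 -0.09 0"
}}

```text
time: 3.85
position: [0.5015, 0.0694, 0.1016]
tool_rot: [-0.137, 0.991, 0.0, 0.0]
ft_force: [0.8, 1.7, 0.1]
grip_width: 0.0006
grip_force: 0.6
```

```bash
python3 - <<'E'
from arc import *
c=cam('top')
im=cv2.cvtColor(c['image'],cv2.COLOR_RGB2BGR)
s=cam('scene')['image'][:,:,::-1]
cv2.imwrite('pics/t2.png',np.hstack([cv2.resize(im[120:210,178:278],(440,396),interpolation=cv2.INTER_CUBIC),cv2.resize(s[180:270,220:310],(360,396),interpolation=cv2.INTER_CUBIC)]))
o=robot.get_obs(); print(o['time'],o['position'],o['ft_force'])
plan([16,20,24,28,32,36,40,44,48,52,54,56,58],.022,.102,o=o)
E
```

```text
3.95 [0.50149982 0.06911044 0.10156777] [-0.29899441  0.49157827  0.50200843]
16.0 [0.502 0.07 ] row -0.00 0.00 -0.00 0 0 -0.00 0
20.0 [0.503 0.062] row 0.01 -0.07 -0.00 0 0 -0.05 0
24.0 [0.504 0.055] row 0.02 -0.14 -0.00 0 0 -0.09 0
28.0 [0.505 0.048] row 0.02 -0.21 -0.00 0 0 -0.14 0
32.0 [0.508 0.042] row 0.02 -0.28 -0.00 0 0 -0.18 0
36.0 [0.51  0.035] row 0.01 -0.35 -0.00 0 0 -0.23 0
40.0 [0.513 0.029] row -0.00 -0.42 -0.00 0 0 -0.27 0
44.0 [0.517 0.022] row -0.02 -0.49 -0.00 0 0 -0.31 0
48.0 [0.521 0.016] row -0.04 -0.56 -0.00 0 0 -0.36 0
52.0 [0.525 0.011] row -0.07 -0.63 -0.00 0 0 -0.40 0
54.0 [0.527 0.008] row -0.08 -0.66 -0.00 0 0 -0.43 0
56.0 [0.53  0.005] row -0.10 -0.69 -0.00 0 0 -0.45 0
58.0 [0.532 0.003] row -0.12 -0.72 -0.00 0 0 -0.47 0
```

View pics/t2.png

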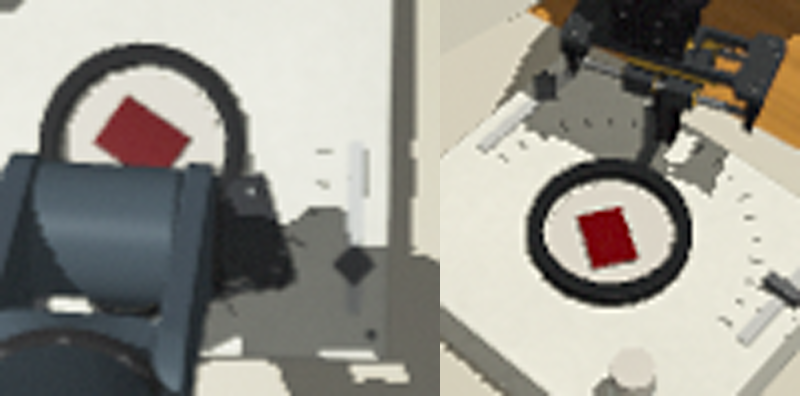

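The views show the fingers beside the lever base, at about (655,135) in the right-hand crop, and the sample undisturbed. Continuing along the arc.

Call:
{"fn": "move_arm", "kwargs": {
  "moves": "0.01 -0.05 0 0 0 -0.03 0; 0.01 -0.1 0 0 0 -0.06 0; 0.02 -0.15 0 0 0 -0.1 0; 0.02 -0.2 0 0 0 -0.13 0; 0.02 -0.25 0 0 0 -0.16 0; 0.02 -0.3 0 0 0 -0.19 0; 0.01 -0.35 0 0 0 -0.23 0; 0 -0.4 0 0 0 -0.26 0; -0.01 -0.45 0 0 0 -0.29 0; -0.03 -0.5 0 0 0 -0.32 0; -0.04 -0.55 0 0 0 -0.35 0; -0.06 -0.6 0 0 0 -0.38 0"
}}

```text
time: 5.15
position: [0.5229, 0.0135, 0.1014]
tool_rot: [-0.422, 0.907, 0.001, -0.0]
ft_force: [-0.7, 1.6, -0.2]
grip_width: 0.0004
grip_force: 0.7
```

```bash
python3 - <<'E'
from arc import *
import pickle
c=cam('wrist'); t=cam('top'); pickle.dump((c,t),open('p3.pkl','wb'))
im=np.clip(c['image'][60:260,20:340,::-1]*1.6,0,255).astype(np.uint8)
cv2.imwrite('pics/w3.png',np.hstack([cv2.resize(im,(560,350),interpolation=cv2.INTER_CUBIC),cv2.resize(t['image'][130:210,218:273,::-1],(240,350),interpolation=cv2.INTER_CUBIC)]))
o=robot.get_obs(); print(o['time'],o['position'],o['ft_force'])
plan([50,52,54,56,58,60],.022,.102,o=o)
E
```

```text
5.25 [0.52363396 0.01292556 0.10150265] [-0.42106304 -0.23992837  0.77202712]
50.0 [0.523 0.014] row 0.00 0.01 -0.00 0 0 -0.00 0
52.0 [0.525 0.011] row 0.01 -0.03 -0.00 0 0 -0.02 0
54.0 [0.527 0.008] row 0.01 -0.06 -0.00 0 0 -0.05 0
56.0 [0.53  0.005] row 0.02 -0.10 -0.00 0 0 -0.07 0
58.0 [0.532 0.003] row 0.02 -0.13 -0.00 0 0 -0.09 0
60.0 [0.535 0.   ] row 0.02 -0.17 -0.00 0 0 -0.11 0
```

View pics/w3.png

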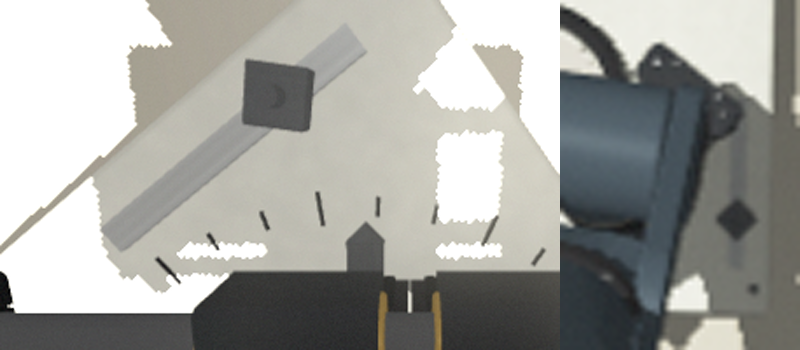

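The wrist crop shows the lever tip at (365,222) and the diamond's top face centre at (278,96), so the lever is still short of the diamond.

```bash
python3 - <<'E'
from arc import *
import pickle
c,t=pickle.load(open('p3.pkl','rb'))
px=lambda u,v:(20+u/1.75,60+v/1.75)
for n,x in [('tip',ray(c,*px(365,222),.07)),('dia',ray(c,*px(278,96),.076)),('pin',ray(c,*px(277,95),.088)),('diatop',ray(t,218+735/240*0+(735-560)*55/240,130+219*80/350,.076)),
 ('rootL',ray(c,*px(365,268),.072))]:
    v=A-x[:2]; print(n,x.round(4),np.degrees(np.arctan2(v[1],v[0])),np.hypot(*v))
E
```

```text
tip [ 0.5193 -0.0166  0.07  ] 47.56870656231314 0.12551398032094702
dia [ 0.5115 -0.0704  0.076 ] 57.72345668486449 0.17313361666298924
pin [ 0.5094 -0.0686  0.088 ] 56.8169115605262 0.17278421295482366
diatop [ 0.5125 -0.0736  0.076 ] 58.5503132410176 0.17534463201014686
rootL [ 0.5309 -0.0032  0.072 ] 47.29152714455925 0.10775140258667411
```

Call:
{"fn": "move_arm", "kwargs": {
  "moves": "0 -0.03 0 0 0 -0.02 0; 0.01 -0.06 0 0 0 -0.04 0; 0.01 -0.09 0 0 0 -0.06 0; 0.02 -0.12 0 0 0 -0.08 0; 0.02 -0.15 0 0 0 -0.1 0; 0.02 -0.17 0 0 0 -0.11 0; 0.02 -0.17 0 0 0 -0.11 0"
}}

```text
time: 5.95
position: [0.5348, 0.0008, 0.1014]
tool_rot: [-0.498, 0.867, 0.0, -0.0]
ft_force: [-0.2, 0.1, 0.0]
grip_width: 0.0008
grip_force: 0.4
```

```bash
python3 - <<'E'
from arc import *
import pickle
c=cam('wrist'); pickle.dump(c,open('p4.pkl','wb'))
im=np.clip(c['image'][60:260,20:340,::-1]*1.6,0,255).astype(np.uint8)
cv2.imwrite('pics/w4.png',cv2.resize(im,(800,500),interpolation=cv2.INTER_CUBIC))
o=robot.get_obs(); print(o['time'],o['position'],o['ft_force'])
plan([60,61],.022,.102,o=o)
E
```

```text
6.0 [0.53482347 0.00079401 0.10142267] [-2.14817164 -0.16748285  0.10081328]
60.0 [0.535 0.   ] row 0.00 -0.00 -0.01 0 0 -0.00 0
61.0 [ 0.536 -0.001] row 0.01 -0.02 -0.01 0 0 -0.01 0
```

View pics/w4.png

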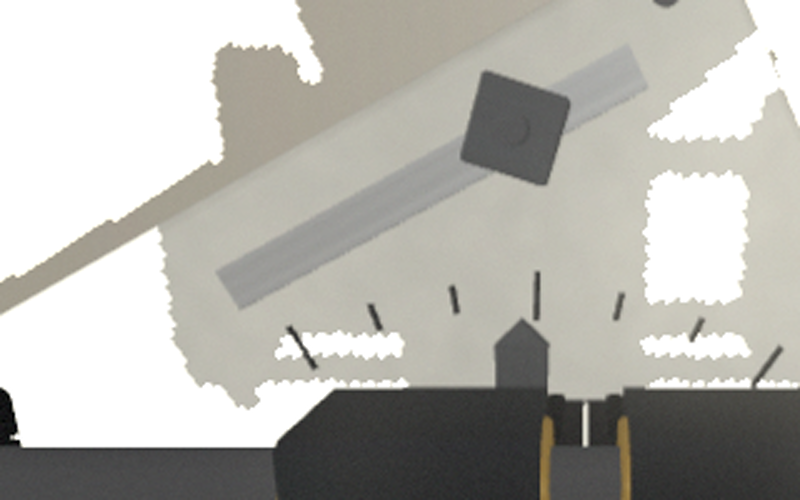

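The wrist crop shows the lever's centre line at x≈521 with the tip at (521,320), and the diamond's top face centre at (516,128). They are nearly aligned.

```bash
python3 - <<'E'
from arc import *
import pickle
c=pickle.load(open('p4.pkl','rb'))
px=lambda u,v:(20+u/2.5,60+v/2.5)
P={}
for n,x in [('tip',ray(c,*px(521.5,320),.068)),('dia',ray(c,*px(516,128),.076)),('pin',ray(c,*px(512,128),.088)),
 ('root',ray(c,*px(521.5,385),.072))]:
    P[n]=x[:2]; v=A-x[:2]; print(n,x.round(4),np.degrees(np.arctan2(v[1],v[0])),np.hypot(*v))
q=robot.get_obs()['tool_rot'];X=np.array([2*q[0]**2-1,2*q[0]*q[1]]);print('toolx',X,np.degrees(np.arctan2(-X[1],-X[0])))
E
```

```text
tip [ 0.5372 -0.0285  0.068 ] 57.40849681540478 0.12406497251284075
dia [ 0.5118 -0.0711  0.076 ] 57.922999710422125 0.1735607101487381
pin [ 0.5119 -0.0706  0.088 ] 57.84803456985856 0.17311202124491276
root [ 0.5458 -0.0137  0.072 ] 57.0537655147414 0.10694767502663746
toolx [-0.50442081 -0.86345789] 59.70708594787865
```

Call:
{"fn": "move_arm", "kwargs": {
  "moves": "0 -0.01 0 0 0 0 0; 0 -0.01 0 0 0 0 0; 0 0.1 0 0 0 0 0; 0 0.3 0 0 0 0 0; 0 0.3 0 0 0 0 0; 0 0.3 -0.4 0 0 0 0; 0 0.3 -0.8 0 0 0 0; 0 0.3 -1 0 0 0 0; 0 0.3 -1 0 0 0 0"
}}

```text
time: 6.9
position: [0.5124, 0.0153, 0.205]
tool_rot: [-0.498, 0.867, -0.003, 0.004]
ft_force: [0.7, -1.2, -1.0]
grip_width: 0.0006
grip_force: 0.0
```

```bash
cat > go.py <<'E'
from h import *
def go(t):
    o=robot.get_obs(); q=o['tool_rot']; p=o['position']; d=np.array(t)-p
    X=np.array([2*q[0]**2-1,2*q[0]*q[1]]);Y=np.array([2*q[0]*q[1],2*q[1]**2-1])
    print(o['time'],p,'need units',d[:2]@X*10,d[:2]@Y*10,-d[2]*10)
E
python3 - <<'E'
from go import *
import pickle
go([.5,-.355,.2])
# lever check from the wrist view
c=cam('wrist');pickle.dump(c,open('p5.pkl','wb'))
im=np.clip(c['image'][:,:,::-1]*1.5,0,255).astype(np.uint8)
cv2.imwrite('pics/w5.png',im)
E
```

```text
6.9 [0.51235592 0.01525873 0.2050436 ] need units 3.2610598727008004 -1.7575572266007713 0.05043602315016271
```

View pics/w5.png

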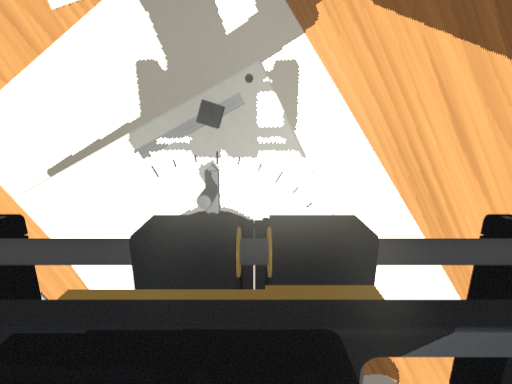

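The lever tip at (211,165) lines up with the diamond at (210,114), and the fingers are clear. Next is the pod.

Call:
{"fn": "move_arm", "kwargs": {
  "moves": "0.41 -0.22 0 0 0 0 0; 0.82 -0.44 0 0 0 0 0; 0.82 -0.44 0 0 0 0 0"
}}

```text
time: 7.25
position: [0.5123, -0.0575, 0.1985]
tool_rot: [-0.483, 0.876, -0.015, -0.015]
ft_force: [0.1, -0.3, 0.6]
grip_width: 0.0007
grip_force: 0.0
```

Call:
{"fn": "move_arm", "kwargs": {
  "moves": "0.41 -0.22 0 0 0 0 0; 0.82 -0.44 0 0 0 0 0; 0.82 -0.44 0 0 0 0 0"
}}

```text
time: 7.55
position: [0.5146, -0.1193, 0.1968]
tool_rot: [-0.463, 0.885, -0.035, -0.034]
ft_force: [-0.4, 0.1, -1.2]
grip_width: 0.001
grip_force: 0.0
```

Call:
{"fn": "move_arm", "kwargs": {
  "moves": "0.41 -0.22 0 0 0 0 0; 0.82 -0.44 0 0 0 0 0; 0.82 -0.44 0 0 0 0 0"
}}

```text
time: 7.85
position: [0.5135, -0.1829, 0.1977]
tool_rot: [-0.442, 0.894, -0.055, -0.052]
ft_force: [-0.1, -0.4, 0.6]
grip_width: 0.0009
grip_force: 0.0
```

Call:
{"fn": "move_arm", "kwargs": {
  "moves": "0.4 -0.22 0 0 0 0 0; 0.8 -0.44 0 0 0 0 0; 0.8 -0.44 0 0 0 0 0; 0.8 -0.44 0 0 0 0 0; 0.8 -0.44 0 0 0 0 0"
}}

```text
time: 8.35
position: [0.5094, -0.2442, 0.2013]
tool_rot: [-0.421, 0.901, -0.075, -0.07]
ft_force: [0.6, -0.3, 0.5]
grip_width: 0.0
grip_force: 0.0
```

```bash
python3 - <<'E'
from go import *
import pickle
w=cam('wrist');t=cam('top');pickle.dump((w,t),open('p6.pkl','wb'))
cv2.imwrite('pics/w6.png',np.hstack([cv2.resize(w['image'][:,:,::-1],(400,300)),cv2.resize(t['image'][115:205,178:278,::-1],(333,300),interpolation=cv2.INTER_CUBIC)]))
go([.5,-.355,.2])
E
```

```text
8.45 [ 0.50953786 -0.24405711  0.20146184] need units 0.9038109447612013 -0.6199500873054729 0.014618426360407666
```

View pics/w6.png

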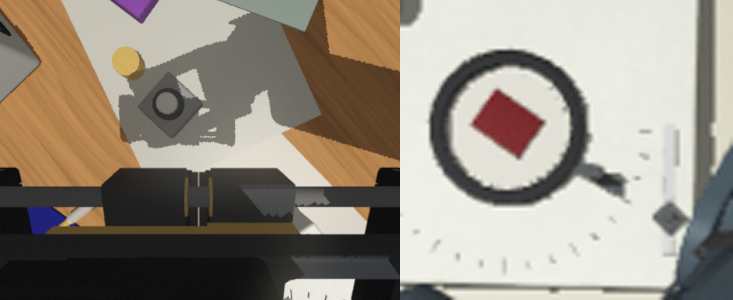

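The wrist joint ran into its range limit, which tilted the tool. In the top crop the lever, with its tip at about (625,190), points at the diamond at (670,218). The button is at (168,103) in the wrist crop. I'll unwind the wrist.

Call:
{"fn": "move_arm", "kwargs": {
  "moves": "0 0 0 0 0 0.09 0; 0 0 0 0 0 0.18 0; 0 0 0 0 0 0.27 0; 0 0 0 0 0 0.36 0; 0 0 0 0 0 0.45 0; 0 0 0 0 0 0.54 0; 0 0 0 0 0 0.63 0; 0 0 0 0 0 0.72 0; 0 0 0 0 0 0.8 0; 0 0 0 0 0 0.8 0; 0 0 0 0 0 0.8 0"
}}

```text
time: 9.55
position: [0.5097, -0.2445, 0.2016]
tool_rot: [0.188, 0.977, -0.102, -0.012]
ft_force: [-0.5, 0.3, -0.3]
grip_width: 0.0003
grip_force: 0.0
```

```bash
python3 - <<'E'
from go import *
from scipy.spatial.transform import Rotation as R
o=robot.get_obs(); q=o['tool_rot']; print(q,o['q'])
x,y=q[:2]/np.hypot(*q[:2])
print('untilt',(R.from_quat(q).inv()*R.from_quat([x,y,0,0])).as_rotvec()/(np.pi/2))
d=np.array([.5,-.355,.2])-o['position']; print(o['position'],R.from_quat(q).inv().apply(d)*10)
E
```

```text
[ 0.18760928  0.97684885 -0.10209312 -0.01208617] [-0.54011513  0.48917246  1.63674711 -0.2417809   0.98127774 -1.60000468]
untilt [-1.30789503e-01  9.42129261e-03 -3.54020454e-17]
[ 0.5097334  -0.24453563  0.20159199] [-0.31692541 -1.03604371  0.23693198]
```

Call:
{"fn": "move_arm", "kwargs": {
  "moves": "-0.1 -0.3 0.07 -0.07 0 0 0; -0.2 -0.6 0.14 -0.13 0.01 0 0; -0.3 -0.95 0.22 -0.13 0.01 0 0; -0.32 -1 0.24 -0.13 0.01 0 0; -0.32 -1 0.24 -0.13 0.01 0 0; -0.32 -1 0.24 -0.13 0.01 0 0"
}}

```text
time: 10.15
position: [0.5009, -0.351, 0.1986]
tool_rot: [0.19, 0.982, 0.0, -0.001]
ft_force: [-1.2, 0.4, 0.1]
grip_width: 0.0005
grip_force: 0.0
```

```bash
python3 - <<'E'
from go import *
import pickle
w,t=pickle.load(open('p6.pkl','rb'))
print(ray(w,168*1.28,103*1.28,.03))
g=cv2.cvtColor(t['image'],cv2.COLOR_RGB2HSV)
a,_=pickle.load(open('c.pkl','rb'))
g=cv2.cvtColor(a['image'],cv2.COLOR_RGB2HSV)[170:198,332:357]
m=((g[...,2]>185)&(g[...,1]<60)).astype(np.uint8)
n,l,s,ce=cv2.connectedComponentsWithStats(m)
for k in range(1,n): print(s[k],ce[k]+[332,170],ray(a,*(ce[k]+[332,170]),.03))
print(robot.get_obs()['tool_rot'],robot.get_obs()['q'])
go([.5,-.357,.05])
E
```

```text
[ 0.49693507 -0.35210937  0.03      ]
[10  9  7  8 40] [344.575 182.775] [ 0.50099338 -0.35428754  0.03      ]
[ 1.89612025e-01  9.81858669e-01  8.65805373e-05 -9.08565831e-04] [-7.93201884e-01  5.50275145e-01  1.50128390e+00 -9.99573265e-04
  1.09162917e+00 -1.98200252e+00]
10.15 [ 0.50093353 -0.35096857  0.19862858] need units -0.01379366864049612 -0.05945320727721326 1.4862857612462683
```

Call:
{"fn": "move_arm", "kwargs": {
  "moves": "0 -0.03 0.4 0 0 0 0; 0 -0.03 0.8 0 0 0 0; 0 -0.03 1 0 0 0 0; 0 -0.03 1 0 0 0 0; 0 -0.03 1 0 0 0 0"
}}

```text
time: 10.65
position: [0.5006, -0.3541, 0.0994]
tool_rot: [0.189, 0.982, -0.001, -0.0]
ft_force: [0.4, -1.0, 0.6]
grip_width: 0.0005
grip_force: 0.0
```

Call:
{"fn": "move_arm", "kwargs": {
  "moves": "0 0 0.2 0 0 0 0; 0 0 0.35 0 0 0 0; 0 0 0.4 0 0 0 0; 0 0 0.45 0 0 0 0; 0 0 0.45 0 0 0 0"
}}

```text
time: 11.15
position: [0.5002, -0.3554, 0.0542]
tool_rot: [0.19, 0.982, -0.001, -0.0]
ft_force: [0.1, 1.5, 2.1]
grip_width: 0.0002
grip_force: 1.0
```

Call:
{"fn": "move_arm", "kwargs": {
  "moves": "0 0 0.02 0 0 0 0; 0 0 0.04 0 0 0 0; 0 0 0.04 0 0 0 0"
}}

```text
time: 11.45
position: [0.5002, -0.3555, 0.0505]
tool_rot: [0.19, 0.982, -0.001, 0.0]
ft_force: [0.0, 1.2, 4.0]
grip_width: 0.0007
grip_force: 2.1
```

Call:
{"fn": "move_arm", "kwargs": {
  "moves": "0 0 0.01 0 0 0 0; 0 0 0.02 0 0 0 0; 0 0 0.02 0 0 0 0; 0 0 0.02 0 0 0 0"
}}

```text
time: 11.85
position: [0.5003, -0.3555, 0.0493]
tool_rot: [0.19, 0.982, -0.001, 0.0]
ft_force: [-1.5, 2.1, 10.7]
grip_width: 0.0005
grip_force: 5.1
```

Call:
{"fn": "move_arm", "kwargs": {
  "moves": "0 0 0.01 0 0 0 0; 0 0 0.01 0 0 0 0; 0 0 0.01 0 0 0 0"
}}

```text
time: 12.15
position: [0.5003, -0.3555, 0.0492]
tool_rot: [0.19, 0.982, -0.001, 0.0]
ft_force: [-1.5, 3.6, 15.4]
grip_width: 0.0005
grip_force: 7.7
```

Bottomed out: the force rose to 15 N with no further travel. Releasing the button.

Call:
{"fn": "move_arm", "kwargs": {
  "moves": "0 0 -0.1 0 0 0 0; 0 0 -0.3 0 0 0 0; 0 0 -0.6 0 0 0 0; 0 0 -1 0 0 0 0; 0 0 -1 0 0 0 0; 0 0 -1 0 0 0 0; 0 0 -1 0 0 0 0"
}}

```text
time: 12.85
position: [0.4992, -0.3549, 0.1458]
tool_rot: [0.19, 0.982, -0.0, -0.001]
ft_force: [-0.1, 0.1, 0.3]
grip_width: 0.0007
grip_force: 0.0
```

```bash
python3 - <<'E'
from go import *
t=cam('top')
cv2.imwrite('pics/fin.png',cv2.resize(t['image'][105:205,148:278,::-1],(780,600),interpolation=cv2.INTER_CUBIC))
E
```

```text
(no output)
```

View pics/fin.png

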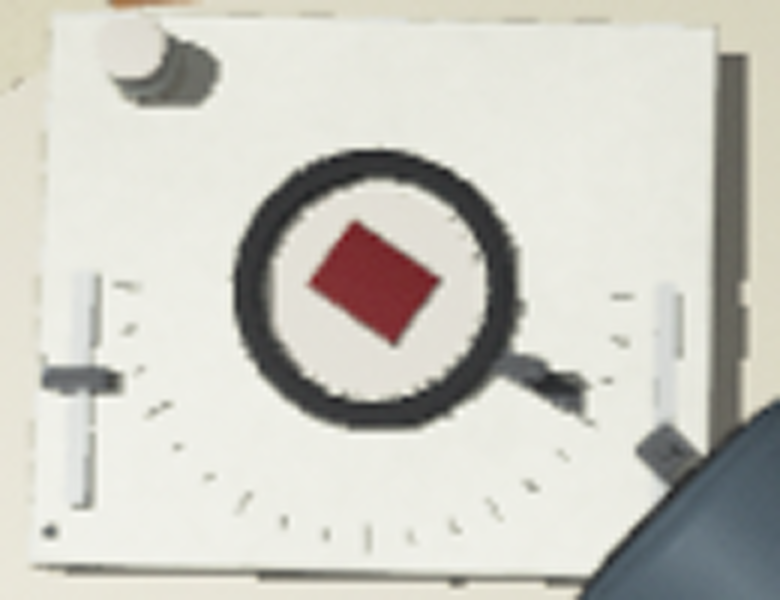

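In the final view the ring centre is at (377,289), the lever tip at about (582,407) and the diamond at about (666,453). The lever's direction agrees with the diamond's to under 1°, and the sample hasn't moved.

```bash
python3 -c "
from rig import robot
print(robot.hand_in())"
```

```text
the job is handed in; nothing more can be done
None
```

I handed the job in: the lever points at the diamond clip to within about 1° in the camera views, and I pressed the grey pod's lamp button fully down and released it. I got no verdict back, and I checked the release only by the force dropping to zero.

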